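# Load valve-cap canisters into the stall's gravity chute

### The job

Turn the gate wheel on the side of the chute until its brass valve stem stands at the very top of the wheel, which lifts the flap clear of the lane, and leave it there. Then lay the two canisters, one after the other, lengthwise in the open upper end of the sloping chute, each with its screw cap pointing downhill, and let them slide down so that both lie in line against the end stop. Leave the gauge, the ratchet, the socket and the crayon where they lie.

Things in the scene. Friction and masses are not known exactly. Their poses are not given: they have to be found in the camera images.
- chute: fixed sheet-metal gravity chute on two posts. Origin on the counter; +x: horizontal, uphill; +y: to the wheel's side; z up. The straight lane slopes 32 deg, descending towards -x (roughly towards the robot). Its floor is a slick shallow V (sides rise 25 deg, to 23 mm either side) where a canister lies with its axis 31 mm above the V's bottom and slides down by itself when let go
- load_point (a point): where a canister's origin lies when laid in the V of the open loading end, 315 mm up the slope from the end stop, about 0.22 m above the counter. The loading end spans 240 to 385 mm from the stop, with no side walls and nothing above it, so fingers can straddle a canister. The lane's upper end is 0.234 m above the counter
- slot_low (a point): on the lane's axis line at the end stop (at the low end): where the first canister's cap tip comes to rest. From here to 240 mm up the slope the lane has side walls 72 mm high, outer faces 76 mm apart, and up to 180 mm two roof straps 74 mm above the floor: nothing can be put in from above there
- slot_high (a point): on the lane's axis line 90 mm up the slope: where the second canister's cap tip comes to rest, against the base of the first
- gate_wheel (a joint): angle of the gate wheel (rad) about the chute's +y: 0 = stem at the very top, flap lifted parallel to the lane; negative = stem leans to the chute's -x (downhill) side and the flap hangs in the lane. Starts at -1.7 to -0.8, turns from -1.8 to 0.7 with no stop at 0, stays where left (friction 0.12 N m, 3 N at the stem)
- axle (a point): point on the gate wheel's axis (level, along the chute's y), beside the wheel, in the plane where the stem is gripped. The axle crosses the lane 215 mm up the slope, 80 mm above its floor. The wheel is rubber-tyred, 120 mm across, 24 mm thick; its outer face is 40 mm from this point, towards the lane
- stem (a point): grip point on the valve stem, a straight round brass pin 12 mm across and 63 mm long that sticks out level from the wheel's outer face along the chute's +y, 46 mm from the wheel's axis; this point is 40 mm from the face, 23 mm from the pin's free end
- can1: loose aluminium canister of valve caps lying on the counter, about 0.15 kg: cylinder 56 mm across, 70 mm long, with a narrower screw cap (38 mm across, 20 mm long) on one end. Origin on its axis in the middle of the wide part, 28 mm above the counter; +x along the axis to the cap (cap tip +55 mm, base -35 mm). It can roll. Starts with cap roughly towards the robot
- can2: loose aluminium canister of valve caps lying on the counter, about 0.15 kg: cylinder 56 mm across, 70 mm long, with a narrower screw cap (38 mm across, 20 mm long) on one end. Origin on its axis in the middle of the wide part, 28 mm above the counter; +x along the axis to the cap (cap tip +55 mm, base -35 mm). It can roll. Starts with cap roughly away from the robot
- can1_cap (a point): centre of the cap's end face on canister 1
- can2_cap (a point): centre of the cap's end face on canister 2
- gauge: bystander: grey plastic digital pressure gauge, 110 x 60 x 28 mm with a 40 mm nozzle at +x; origin in the middle of its underside
- ratchet: bystander: worn steel ratchet handle, 185 mm long, 33 mm high at the head (+x end); origin under its middle
- socket: bystander: chrome hex socket standing upright, 34 mm across, 55 mm high; origin in the middle of its underside
- crayon: bystander: yellow wax tyre crayon, 114 x 16 x 16 mm; origin in the middle of its underside
There are look-alikes about, which are no part of the job. Leave any blue or turquoise look-alike of the can1 alone.

How it is judged:
By the outcome, as a careful person would: the job done as asked, in the order asked, and still so for the second after the job is handed in, with the robot touching nothing.
It also fails if it takes over 72 s, if anything falls off the work surface, if the arm or the gripper's body presses on something with over 40 N, if the wrist force passes 120 N, or if a joint passes its speed limit or range.

### The arm

A 6-joint arm with a two-finger parallel gripper is mounted at the origin on the work surface. World frame = base frame: x ahead of the robot, y to its left, z up, the work surface at z = 0. Lengths are in m, angles in rad, forces in N, time in s.
With the tool pointing down it reaches from about 0.35 to 0.925 m from the base axis. Payload 6.4 kg.
Tool frame: the origin (TCP) lies at the very end of the fingers, on their centre line; the grasp point (between the pads) lies 19 mm behind it (hold_point_z is the distance from the TCP to the grasp point, in m); z points along the fingers, y is the line along which they close (so a half turn about z gives the same grasp; the last joint's range is limited). The gripper opens to 85 mm and grips with 20 to 120 N. Pads are 22 mm wide; open, the fingers measure 114 mm over their backs; the gripper's body (76 mm by 85 mm) begins 54 mm behind the grasp point. The pads swing forward as they close: fully open they stand 13 mm farther back than shut.
Start: joints at [1.068, 0.245, 1.558, -0, 1.339, -0.174], TCP at [0.21, 0.615, 0.231] pointing down, gripper open.
Joint ranges: [-3.13, 3.13], [-1.02, 2.26], [0.13, 2.54], [-0.95, 4.09], [0.21, 2.88], [-2.74, 2.74]. Speed limits (rad/s): [2.57, 2.57, 3.14, 3.14, 3.14, 3.14].

### API

Orientations are given as a 3x3 rotation matrix whose columns are the frame's x, y, z axes.
In Python, from workcell import get_obs, read_camera, camera_params, hand_in, hold_point_z gives the robot as it stands. The module is installed in compiled form; this text tells all that it offers.
- The arm moves only by the shell command python3 -m creep 'ROWS' [FORCE]. ROWS is text: rows parted by semicolons, each of 7 numbers parted by spaces: the turn, a rotation vector about the tool's x, y, z in degrees, then the shift along the tool's x, y, z in m, then the finger opening in m, from 0 to 0.0854. In form: wx wy wz tx ty tz grip; .... A call has 1 to 12 rows; each row shifts and turns the commanded pose from where the row before left it, along the tool's axes as they then stand; what a row does not reach is not made up. A row lasts 1/12 s, in which the tool goes at most 41.7 mm and 7.16 degrees, less where a joint would pass 70% of its speed; a pose out of reach is approached as far as the arm can. A call with a gripper value outside its range is refused whole. The fingers move at their own pace and stop on an object; FORCE is the grip in N (left out, the last holds). Time passes only in rows, so rows that do not move let the fingers close. It gives the time, the measured TCP pose, the force, the opening and the grip force at its end, in the units of the state.
- get_obs(): the state, without advancing time (a new reading comes with each control period).
- read_camera(name): name is "scene" or "top" or "wrist"; returns (picture, depth): 480x640x3 uint8, red, green, blue; 480x640 float32, m along the optical axis (not along the pixel's ray), 0 where there is no reading.
- camera_params(name): a dict with "fx", "fy", "cx", "cy" (pixels), "R" (3x3) and "t" (3): a world point X has camera coordinates R X + t; the wrist camera has in their place "T_tool_cam" (4x4, takes a point from camera to tool coordinates, whose origin is the TCP and whose axes are the flange's). Camera axes: x right, y down, z forward; pixel columns grow to the right and rows downward; lengths in m; the calibration is good to about 2 mm. The wrist camera is an equidistant fisheye: a pixel r from the principal point sees the ray r / f radians off the axis. A picture is of the moment at which its call begins: read the wrist's pose just before it. camera_params takes no time and is no camera call.
- hand_in(): hands the job in; it is judged then, once.
The state is a dict: "time_s": time; "joint_positions": joint angles; "joint_vel": joint speeds; "joint_efforts": joint torques, N m; "tool_pos": TCP position; "tcp_rot": TCP orientation; "wrist_force": force on the tool from outside, world axes, zero at the start; "torque": the same for the moment, N m; "opening": finger opening in m; "grip_force": force on a finger pad.
Only numpy, scipy, OpenCV 4.12 (cv2) and the standard library are available. Lean on these libraries where they do the work, as an engineer would, in place of code of your own. Each camera call takes 0.05 s, during which the arm holds its last target. There are 200 camera calls.

## Working session

There is one attempt and no reset: what is moved stays moved. The work goes in short steps, Python scripts to look and compute and a shell command to move; the robot and the scene stay as the last step left them, time stands still between calls to the robot, and variables do not carry over. Pictures are saved under pics/ and viewed, at most 10 in all, crops included, and the job is handed in when it is done.

```bash
mkdir -p pics; cat > h.py <<'E'
import numpy as np, cv2
from workcell import *
def snap(n,f):
    im,d=read_camera(n); cv2.imwrite(f'pics/{f}.png',im[:,:,::-1]); np.save(f'pics/{f}.npy',d); return im,d
def px(n,d,u,v,w=1):
    p=camera_params(n); z=d[v-w:v+w+1,u-w:u+w+1]; z=np.median(z[z>0])
    c=np.array([(u-p['cx'])/p['fx']*z,(v-p['cy'])/p['fy']*z,z]); return np.array(p['R']).T@(c-np.array(p['t']))
E
python3 - <<'E'
from h import *
o=get_obs();print(o['time_s'],o['tool_pos'],o['tcp_rot'],hold_point_z)
snap('scene','s0');snap('top','t0')
for n in('scene','top'):
  p=camera_params(n);print(n,p['fx'],-np.array(p['R']).T@p['t'],np.round(p['R'],2).tolist())
print(camera_params('wrist'))
E
```

```text
0.0 [0.20960321 0.61469179 0.23018684] [[-9.46434429e-01  3.22894743e-01 -9.25449383e-04]
 [ 3.22895906e-01  9.46432946e-01 -1.70670780e-03]
 [ 3.24788809e-04 -1.91411084e-03 -9.99998115e-01]] 0.0187
scene 620.6441601866402 [ 1.4385285  -0.44102361  0.87093635] [[0.39, 0.92, 0.02], [0.55, -0.21, -0.81], [-0.74, 0.32, -0.59]]
top 441.2947267094769 [ 0.44206732 -0.05486024  1.01349305] [[0.0, -1.0, 0.02], [-0.99, -0.0, -0.11], [0.11, -0.02, -0.99]]
{'fx': 371.64829954431775, 'fy': 371.64829954431775, 'cx': 319.1685412138673, 'cy': 239.57032025824228, 'T_tool_cam': array([[-5.41228651e-04, -9.44888047e-01, -3.27393167e-01,
         8.54894568e-02],
       [ 9.99999770e-01, -6.44937333e-04,  2.08205477e-04,
         3.73142713e-04],
       [-4.07878942e-04, -3.27392979e-01,  9.44888179e-01,
        -1.40861961e-01],
       [ 0.00000000e+00,  0.00000000e+00,  0.00000000e+00,
         1.00000000e+00]])}
```

View pics/s0.png

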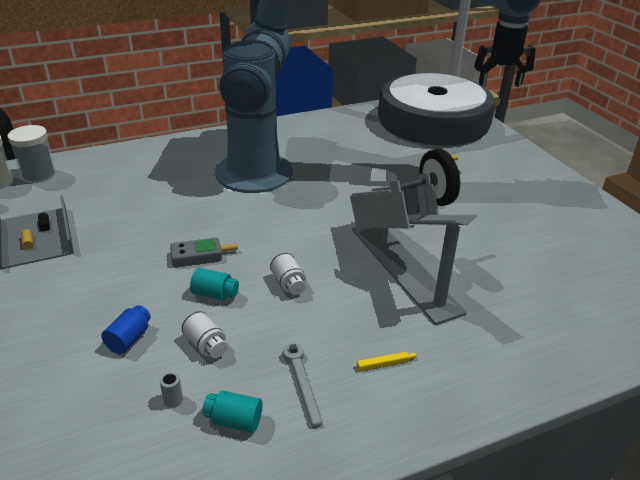

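View pics/t0.png

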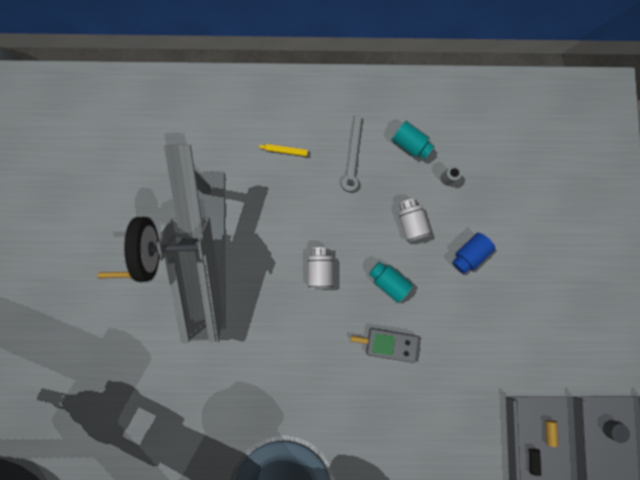

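```bash
python3 - <<'E'
import cv2,numpy as np
s=cv2.imread('pics/s0.png');t=cv2.imread('pics/t0.png')
a=cv2.resize(s[240:370,170:320],(450,390),interpolation=cv2.INTER_CUBIC)
b=cv2.resize(t[190:300,300:440],(350,275),interpolation=cv2.INTER_CUBIC)
c=np.zeros((600,800,3),np.uint8);c[:390,:450]=a;c[:275,450:]=b
d=cv2.resize(t[210:290,90:220],(350,215),interpolation=cv2.INTER_CUBIC);c[300:515,450:]=d
cv2.imwrite('pics/crop1.png',c)
E
```

```text
(no output)
```

View pics/crop1.png

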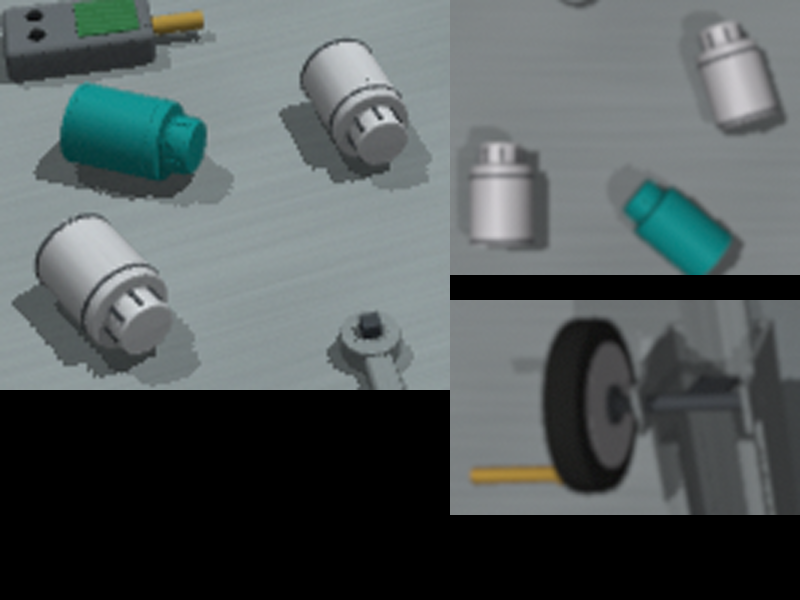

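```bash
cat >> h.py <<'E'
def cloud(n,d):
    p=camera_params(n); v,u=np.mgrid[:480,:640]
    c=np.stack([(u-p['cx'])/p['fx']*d,(v-p['cy'])/p['fy']*d,d],-1); return (c-np.array(p['t']))@np.array(p['R'])
E
python3 - <<'E'
from h import *
np.set_printoptions(precision=3,suppress=True)
d=np.load('pics/t0.npy');P=cloud('top',d);s=np.load('pics/s0.npy');S=cloud('scene',s)
for v in range(136,215,8):
  print(v,[tuple(np.round(P[v,u],3).tolist()) for u in range(160,208,4)])
print('stem',P[274:276,98:130:4]); 
print('wheelz'); 
for (u,v) in[(437,175),(432,168),(440,190),(430,180),(455,158),(458,155)]: print(u,v,S[v,u])
E
```

```text
136 [(0.796, 0.299, -0.005), (0.795, 0.288, -0.001), (0.795, 0.279, -0.002), (0.794, 0.268, 0.003), (0.794, 0.259, 0.001), (0.795, 0.25, -0.001), (0.795, 0.241, -0.001), (0.795, 0.231, 0.002), (0.796, 0.223, -0.003), (0.797, 0.214, -0.004), (0.797, 0.204, -0.004), (0.796, 0.194, -0.001)]
144 [(0.776, 0.297, -0.001), (0.775, 0.287, 0.001), (0.775, 0.277, 0.002), (0.698, 0.193, 0.236), (0.698, 0.186, 0.235), (0.699, 0.18, 0.232), (0.697, 0.171, 0.239), (0.698, 0.164, 0.237), (0.776, 0.222, -0.001), (0.777, 0.213, -0.003), (0.776, 0.203, 0.0), (0.776, 0.193, -0.0)]
152 [(0.756, 0.295, 0.0), (0.755, 0.285, 0.002), (0.682, 0.199, 0.237), (0.685, 0.194, 0.23), (0.686, 0.188, 0.227), (0.686, 0.181, 0.226), (0.686, 0.173, 0.228), (0.685, 0.165, 0.23), (0.756, 0.221, 0.0), (0.756, 0.211, 0.001), (0.757, 0.203, -0.002), (0.757, 0.192, 0.0)]
160 [(0.737, 0.295, -0.001), (0.736, 0.285, 0.002), (0.671, 0.202, 0.227), (0.672, 0.196, 0.224), (0.673, 0.189, 0.221), (0.674, 0.183, 0.217), (0.673, 0.175, 0.221), (0.672, 0.167, 0.223), (0.672, 0.159, 0.225), (0.738, 0.211, -0.002), (0.738, 0.202, -0.00
[... 1543 characters left out ...]
(0.592, 0.193, 0.173), (0.593, 0.186, 0.169), (0.593, 0.179, 0.168), (0.442, -0.055, 1.013), (0.591, 0.161, 0.178), (0.592, 0.155, 0.173), (0.622, 0.186, 0.009)]
stem [[[0.464 0.317 0.226]
  [0.464 0.31  0.225]
  [0.464 0.304 0.223]
  [0.464 0.297 0.224]
  [0.464 0.29  0.223]
  [0.464 0.281 0.228]
  [0.464 0.275 0.225]
  [0.464 0.268 0.226]]

 [[0.462 0.317 0.225]
  [0.462 0.309 0.228]
  [0.462 0.303 0.225]
  [0.462 0.296 0.225]
  [0.462 0.289 0.226]
  [0.462 0.284 0.222]
  [0.462 0.275 0.226]
  [0.462 0.269 0.222]]]
wheelz
437 175 [0.52  0.233 0.225]
432 168 [0.501 0.232 0.231]
440 190 [0.534 0.237 0.195]
430 180 [0.524 0.216 0.219]
455 158 [0.467 0.313 0.221]
458 155 [ 0.123  0.588 -0.   ]
```

```bash
python3 - <<'E'
from h import *
from scipy.optimize import least_squares as LS
np.set_printoptions(precision=4,suppress=True)
P=cloud('top',np.load('pics/t0.npy'));S=cloud('scene',np.load('pics/s0.npy'))
A=P[143:204,164:206].reshape(-1,3);A=A[(A[:,2]>.15)&(A[:,2]<.26)&(A[:,0]>.605)]
t=np.radians
def fr(psi):
    d=np.array([np.cos(psi)*np.cos(t(32)),np.sin(psi)*np.cos(t(32)),np.sin(t(32))]);y=np.array([-np.sin(psi),np.cos(psi),0]);return d,y,np.cross(d,y)
def f(p):
    d,y,n=fr(p[0]);q=A-[.65,.18,.2];l=q@y-p[1];return q@n-p[2]-abs(l)*np.tan(t(25))
r=LS(f,[.1,0,0],loss='soft_l1',f_scale=.003);psi=r.x[0];d,y,n=fr(psi);print('psi deg',np.degrees(psi),r.x,np.std(r.fun))
B=np.array([.65,.18,.2])+y*r.x[1]+n*r.x[2]
q=A-B;print('s range',np.percentile(q@d,[0.5,99.5]),'lat',np.percentile((q@y),[.5,99.5]))
top=np.percentile(q@d,99.5); 
# z check: upper end floor 0.234?
E_=B+d*((.234-B[2])/d[2]);print('end by z',(E_-B)@d,'by cloud',top)
# tyre
c0=E_-.17*d+.08*n
Q=np.vstack([P.reshape(-1,3),S.reshape(-1,3)])
w=(Q-c0);h=np.array([np.cos(psi),np.sin(psi),0])
im=np.vstack([cv2.imread('pics/t0.png').reshape(-1,3),cv2.imread('pics/s0.png').reshape(-1,3)])
rr=np.hypot(w@h,w[:,2]);m=(im.max(1)<65)&(rr<.085)&(rr>.03)&(abs(w@y)<.12)
print('tyre n',m.sum(),'y range',np.percentile(w[m]@y,[1,10,50,90,99]))
w2=w[m&(rr>.05)]
r2=LS(lambda p:np.hypot(w2@h-p[0],w2[:,2]-p[1])-.06,[0,0],loss='soft_l1',f_scale=.002);print('axle corr h,z',r2.x,np.median(abs(r2.fun)))
b=(im[:,2]>150)&(im[:,0]<90)&(rr<.09)&(w@y>.03)&(w@y<.2);ws=w[b];print('stem n',b.sum(),'h,z med',np.median(ws@h),np.median(ws[:,2]),'y',np.percentile(ws@y,[1,99]))
ax=c0+h*r2.x[0]+np.array([0,0,r2.x[1]]);print('axle on lane centre',ax,'c0',c0,'h',h,'y',y,'n',n,'d',d,'E',E_)
for nme,C in(('t',P),('s',S)):
  i2=cv2.imread(f'pics/{nme}0.png')
  for (x0,y0) in((.48,.0),(.55,-.15)): pass
# cans: pixels in top
for (u0,u1,v0,v1) in((300,340,243,292),(396,432,196,245)):
  c=P[v0:v1,u0:u1].reshape(-1,3);c=c[(c[:,2]>.03)&(c[:,2]<.07)]
  print('can',c.mean(0),c[:,2].max());k=c[c[:,2]>.048];xy=k[:,:2]-k[:,:2].mean(0);e=np.linalg.svd(xy,full_matrices=0)[2][0];e*=np.sign(e[0]);s=xy@e
  print(' ctr wide',k.mean(0),'yaw',np.degrees(np.arctan2(e[1],e[0])),np.percentile(s,[1,99]),'cap ext', np.percentile((c[:,:2]-k[:,:2].mean(0))@e,[1,99]))
E
```

```text
psi deg 2.3413199217970093 [0.0409 0.0006 0.0016] 0.002185901427669947
s range [-0.0491  0.0599] lat [-0.024   0.0241]
end by z 0.061582260026647746 by cloud 0.05987120974656545
tyre n 3904 y range [-0.0388 -0.037   0.0586  0.0729  0.0796]
axle corr h,z [-0.0013 -0.0028] 0.002818208571277417
stem n 104 h,z med -0.04657666658119543 0.012821256438072762 y [0.0946 0.1444]
axle on lane centre [0.5136 0.175  0.209 ] c0 [0.5149 0.1751 0.2118] h [0.9992 0.0409 0.    ] y [-0.0409  0.9992  0.    ] n [-0.5295 -0.0216  0.848 ] d [0.8473 0.0346 0.5299] E [0.7013 0.1827 0.234 ]
can [ 0.4828 -0.0804  0.048 ] 0.05933306093149383
 ctr wide [ 0.4762 -0.0808  0.0529] yaw 1.0925689781826098 [-0.0343  0.0399] cap ext [-0.0343  0.0535]
can [ 0.5915 -0.2876  0.0482] 0.058365061882371554
 ctr wide [ 0.5865 -0.2927  0.0529] yaw 16.875514462482222 [-0.0343  0.0401] cap ext [-0.0347  0.0535]
```

Candidates: silver cans at top px (320,268) and (414,220); turquoise (391,282) and (413,140) and blue (474,253) are decoys. Both silver cans carry the cap away from the robot in the picture. The stem is the brass pin at top (113,274), leaning downhill at about -1.4 rad; the brass gauge nozzle (359,339) is not it.

```bash
python3 -m creep '0 0 6.9 0 0 -.007 .085;0 0 6.9 0 0 -.007 .085;0 0 6.9 0 0 -.007 .085;0 0 6.9 0 0 -.007 .085;0 0 6.9 0 0 -.007 .085;0 0 6.9 0 0 -.007 .085;0 0 6.9 0 0 -.007 .085;0 0 6.9 0 0 -.007 .085;0 0 6.9 0 0 -.007 .085;0 0 6.7 0 0 -.007 .085'
python3 -m creep '0 0 0 -.0275 .02 0 .085;0 0 0 -.0275 .02 0 .085;0 0 0 -.0275 .02 0 .085;0 0 0 -.0275 .02 0 .085;0 0 0 -.0275 .02 0 .085;0 0 0 -.0275 .02 0 .085;0 0 0 -.0275 .02 0 .085;0 0 0 -.0275 .02 0 .085;0 0 0 -.0275 .02 0 .085;0 0 0 -.0275 .02 0 .085;0 0 0 -.0275 .02 0 .085;0 0 0 -.0275 .02 0 .085'
python3 -m creep '0 0 0 0 0 0 .085;0 0 0 0 0 0 .085'
python3 - <<'E'
from h import *
o=get_obs();print(np.round(o['tool_pos'],4),np.round(o['tcp_rot'],3).tolist(),o['joint_positions'])
snap('wrist','w1')
E
```

```text
time_s: 0.93
tool_pos: [0.2098, 0.6149, 0.3009]
tcp_rot: [[-0.035, 0.999, -0.001], [0.999, 0.035, -0.001], [-0.001, -0.001, -1.0]]
wrist_force: [1.0, 1.0, -0.4]
opening: 0.0849
grip_force: 0.0
time_s: 1.93
tool_pos: [0.4638, 0.2938, 0.3009]
tcp_rot: [[-0.041, 0.999, -0.001], [0.999, 0.041, -0.0], [-0.0, -0.001, -1.0]]
wrist_force: [-0.0, 0.1, -0.6]
opening: 0.085
grip_force: 0.0
time_s: 2.1
tool_pos: [0.4638, 0.2942, 0.3007]
tcp_rot: [[-0.038, 0.999, -0.001], [0.999, 0.038, -0.0], [-0.0, -0.001, -1.0]]
wrist_force: [-0.6, -0.2, 0.5]
opening: 0.0852
grip_force: 0.0
[0.4638 0.2942 0.3007] [[-0.038, 0.999, -0.001], [0.999, 0.038, -0.0], [-0.0, -0.001, -1.0]] [ 3.58583982e-01 -4.26961263e-02  1.74101832e+00  3.09608762e-04
  1.44441262e+00  3.20470083e-01]
```

View pics/w1.png

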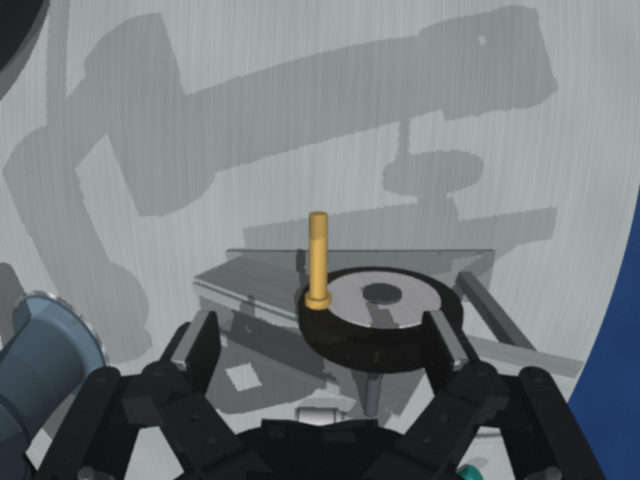

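The wrist view shows the stem from its free tip (318,214) to the collar (318,303), roughly midway between the fingers (206/430), and the hub at (383,293).

```bash
cat >> h.py <<'E'
def wp(d,u,v,tp,R,w=1):
    p=camera_params('wrist');z=d[v-w:v+w+1,u-w:u+w+1];z=np.median(z[z>0])
    a,b=u-p['cx'],v-p['cy'];r=np.hypot(a,b);th=r/p['fx'];c=np.array([a/r*np.tan(th)*z,b/r*np.tan(th)*z,z,1])
    return np.array(R)@(p['T_tool_cam']@c)[:3]+tp
E
python3 - <<'E'
from h import *
np.set_printoptions(precision=4,suppress=True)
d=np.load('pics/w1.npy');o=get_obs();g=lambda u,v:wp(d,u,v,o['tool_pos'],o['tcp_rot'])
for q in[(318,218),(318,235),(318,255),(318,275),(318,290),(383,293),(365,290),(400,300),(340,310),(425,300),(385,320)]:print(q,g(*q))
E
```

```text
(318, 218) [0.4607 0.3189 0.2241]
(318, 235) [0.4611 0.308  0.2242]
(318, 255) [0.4616 0.2948 0.2244]
(318, 275) [0.4621 0.2812 0.2249]
(318, 290) [0.4625 0.2704 0.2247]
(383, 293) [0.5082 0.2633 0.2125]
(365, 290) [0.496  0.2631 0.208 ]
(400, 300) [0.5195 0.2613 0.2188]
(340, 310) [0.4774 0.2591 0.2303]
(425, 300) [0.5377 0.2614 0.2187]
(385, 320) [0.505  0.2602 0.2439]
```

```bash
python3 -m creep '0 0 0 .003 -.002 .0084 .05;0 0 0 0 0 .0084 .05;0 0 0 0 0 .0084 .05;0 0 0 0 0 .0084 .05;0 0 0 0 0 .0084 .05;0 0 0 0 0 .0084 .05;0 0 0 0 0 .0084 .05;0 0 0 0 0 .0084 .05;0 0 0 0 0 .0084 .05;0 0 0 0 0 .0084 .05;0 0 0 0 0 .0084 .05;0 0 0 0 0 .0084 .05' 25
python3 -m creep '0 0 0 0 0 0 .008;0 0 0 0 0 0 .008;0 0 0 0 0 0 .008;0 0 0 0 0 0 .008;0 0 0 0 0 0 .008;0 0 0 0 0 0 .008' 25
```

```text
time_s: 3.15
tool_pos: [0.4612, 0.2982, 0.1997]
tcp_rot: [[-0.041, 0.999, 0.0], [0.999, 0.041, -0.0], [-0.0, 0.0, -1.0]]
wrist_force: [0.1, 0.5, 0.0]
opening: 0.05
grip_force: 0.0
time_s: 3.65
tool_pos: [0.4628, 0.2984, 0.2013]
tcp_rot: [[-0.041, 0.999, 0.005], [0.999, 0.041, 0.001], [0.001, 0.005, -1.0]]
wrist_force: [4.5, 1.7, -3.3]
opening: 0.0107
grip_force: 25.5
```

```bash
python3 -m creep '0 0 0 0 .00114 -.00534 .008;0 0 0 0 .00177 -.00517 .008;0 0 0 0 .00236 -.00492 .008;0 0 0 0 .00293 -.00461 .008;0 0 0 0 .00345 -.00423 .008;0 0 0 0 .00393 -.00379 .008;0 0 0 0 .00434 -.00331 .008;0 0 0 0 .0047 -.00277 .008;0 0 0 0 .005 -.00219 .008;0 0 0 0 .00522 -.00159 .008;0 0 0 0 .00537 -.00097 .008;0 0 0 0 .00545 -.00032 .008' 25
python3 -m creep '0 0 0 0 0 0 .008;0 0 0 0 0 0 .008'
python3 - <<'E'
from h import *
snap('scene','s2');snap('top','t2')
s=cv2.imread('pics/s2.png');cv2.imwrite('pics/c2.png',cv2.resize(s[120:260,340:500],(640,560),interpolation=cv2.INTER_CUBIC))
E
```

```text
time_s: 4.65
tool_pos: [0.5066, 0.3004, 0.243]
tcp_rot: [[-0.042, 0.999, -0.0], [0.999, 0.042, 0.0], [0.0, -0.0, -1.0]]
wrist_force: [-6.2, -1.6, 4.1]
opening: 0.0111
grip_force: 24.6
time_s: 4.82
tool_pos: [0.5076, 0.3005, 0.243]
tcp_rot: [[-0.041, 0.999, 0.002], [0.999, 0.041, 0.001], [0.001, 0.002, -1.0]]
wrist_force: [-4.3, -0.7, 5.8]
opening: 0.0111
grip_force: 24.9
```

View pics/c2.png

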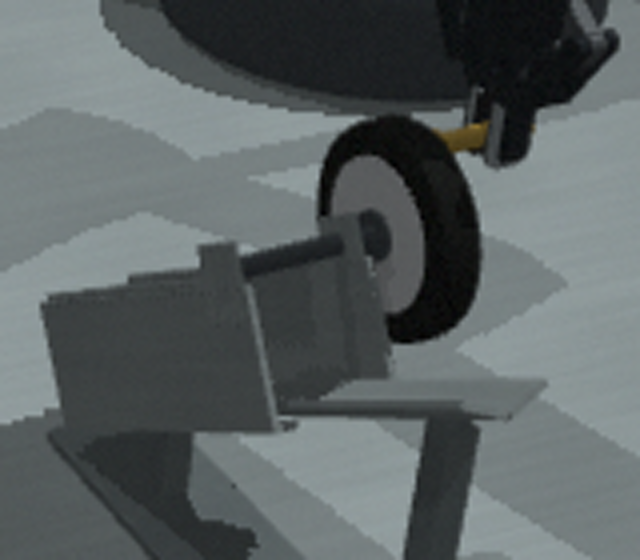

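```bash
python3 -m creep '0 0 0 0 0 0 .05;0 0 0 0 0 0 .05;0 0 0 0 0 0 .05;0 0 0 0 0 0 .05;0 0 0 0 0 -.008 .05;0 0 0 0 0 -.012 .05;0 0 0 0 0 -.02 .05;0 0 0 0 0 -.02 .05;0 0 0 0 0 -.02 .05;0 0 0 0 0 -.02 .05;0 0 0 0 0 0 .085;0 0 0 0 0 0 .085'
python3 - <<'E'
from h import *
o=get_obs();print(o['tool_pos'],np.round(o['joint_positions'],2));snap('wrist','w3');np.savez('pics/w3o.npz',p=o['tool_pos'],R=o['tcp_rot'])
i=cv2.imread('pics/w3.png');cv2.imwrite('pics/w3c.png',cv2.resize(i[180:400,180:500],(800,550),interpolation=cv2.INTER_CUBIC))
E
```

```text
time_s: 5.92
tool_pos: [0.5075, 0.3004, 0.342]
tcp_rot: [[-0.041, 0.999, 0.004], [0.999, 0.041, 0.001], [0.001, 0.004, -1.0]]
wrist_force: [0.2, 0.1, -0.6]
opening: 0.0724
grip_force: 0.0
[0.50746988 0.30040294 0.34204257] [ 0.34  0.03  1.59 -0.    1.51  0.3 ]
```

View pics/w3c.png

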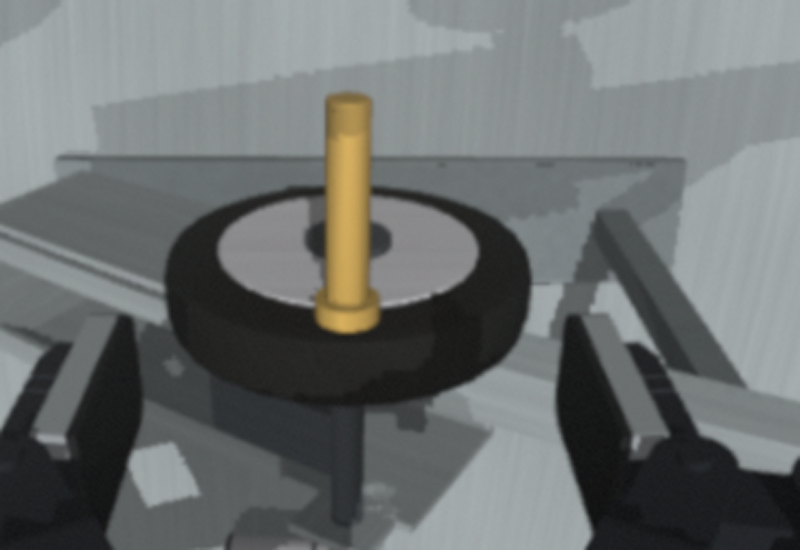

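The stem (crop x 348) sits exactly over the hub (rim edges 218 to 478, middle 348), pointing straight up; the wheel is set. Next is the nearer can.

```bash
python3 -m creep '0 0 0 -.0317 -.0039 0 .085;0 0 0 -.0317 -.0039 0 .085;0 0 0 -.0317 -.0039 0 .085;0 0 0 -.0317 -.0039 0 .085;0 0 0 -.0317 -.0039 0 .085;0 0 0 -.0317 -.0039 0 .085;0 0 0 -.0317 -.0039 0 .085;0 0 0 -.0317 -.0039 0 .085;0 0 0 -.0317 -.0039 0 .085;0 0 0 -.0317 -.0039 0 .085;0 0 0 -.0317 -.0039 0 .085;0 0 0 -.0317 -.0039 0 .085'
python3 -m creep '0 0 7.1 0 0 .012 .085;0 0 7.1 0 0 .012 .085;0 0 7.1 0 0 .012 .085;0 0 7.1 0 0 .012 .085;0 0 7.1 0 0 .012 .085;0 0 7.1 0 0 .012 .085;0 0 7.1 0 0 .012 .085;0 0 7.1 0 0 .012 .085;0 0 7.1 0 0 .012 .085;0 0 7.1 0 0 .012 .085;0 0 7.1 0 0 .012 .085;0 0 7.1 0 0 .012 .085'
python3 -m creep '0 0 6.1 0 0 0 .085;0 0 0 0 0 0 .085;0 0 0 0 0 0 .085'
cat > look.py <<'E'
import sys
from h import *
np.set_printoptions(precision=4,suppress=True)
o=get_obs();print(o['tool_pos'],np.round(o['joint_positions'],2));R=np.array(o['tcp_rot']);tp=o['tool_pos']
im,d=snap('wrist',sys.argv[1]);p=camera_params('wrist');v,u=np.mgrid[:480,:640];a,b=u-p['cx'],v-p['cy'];r=np.hypot(a,b)+1e-9;k=np.tan(np.minimum(r/p['fx'],1.4))*d/r
C=np.stack([a*k,b*k,d,np.ones_like(d)],-1)@p['T_tool_cam'].T;W=C[...,:3]@R.T+tp
x0,y0=float(sys.argv[2]),float(sys.argv[3])
m=(d>0)&(np.hypot(W[...,0]-x0,W[...,1]-y0)<.075)&(W[...,2]>.012)&(W[...,2]<.066)&(np.ptp(im.astype(int),axis=2)<35)&(im.min(2)>70)
c=W[m];w=c[c[:,2]>.049];print(m.sum(),c[:,2].max());q=w[:,:2]-w[:,:2].mean(0);e=np.linalg.svd(q,full_matrices=0)[2][0];e*=np.sign(e[0])
n=np.array([-e[1],e[0]]);s=q@e;print('wide ctr',w.mean(0),'yaw',np.degrees(np.arctan2(e[1],e[0])),'ext',np.percentile(s,[1,99]),'all ext',np.percentile((c[:,:2]-w[:,:2].mean(0))@e,[1,99]),'lat',np.percentile((c[:,:2]-w[:,:2].mean(0))@n,[1,99]))
org=w[:,:2].mean(0)+e*(np.percentile(s,1)+.035);print('origin est',org,'tool y heading',np.degrees(np.arctan2(R[1,1],R[0,1])),'delta tool',R.T@np.array([*(org-tp[:2]),0]))
E
python3 look.py w4 .476 -.081
```

```text
time_s: 6.97
tool_pos: [0.4747, -0.0831, 0.3381]
tcp_rot: [[-0.041, 0.999, -0.002], [0.999, 0.041, 0.001], [0.001, -0.002, -1.0]]
wrist_force: [0.9, -0.0, 0.5]
opening: 0.0851
grip_force: 0.0
time_s: 7.97
tool_pos: [0.4746, -0.0814, 0.1935]
tcp_rot: [[0.993, 0.119, -0.003], [0.119, -0.993, 0.001], [-0.003, -0.002, -1.0]]
wrist_force: [-0.0, -0.5, 1.0]
opening: 0.0848
grip_force: 0.0
time_s: 8.22
tool_pos: [0.4751, -0.0816, 0.1947]
tcp_rot: [[1.0, 0.021, -0.002], [0.021, -1.0, 0.001], [-0.002, -0.001, -1.0]]
wrist_force: [-0.3, 0.8, 0.7]
opening: 0.0851
grip_force: 0.0
[ 0.4751 -0.0816  0.1947] [-0.41 -0.12  2.01  0.    1.25  1.14]
6801 0.05613129819741361
wide ctr [ 0.4761 -0.08    0.0525] yaw 0.6276935369300756 ext [-0.0354  0.0331] all ext [-0.0347  0.0532] lat [-0.0269  0.027 ]
origin est [ 0.4756 -0.08  ] tool y heading -88.7822769795563 delta tool [ 0.0006 -0.0016  0.    ]
```

```bash
python3 -m creep '0 0 0 0 -.0016 .015 .085;0 0 0 0 0 .015 .085;0 0 0 0 0 .0155 .085;0 0 0 0 0 .0155 .085;0 0 0 0 0 .0155 .085;0 0 0 0 0 .0155 .085;0 0 0 0 0 .0155 .085;0 0 0 0 0 .0155 .085;0 0 0 0 0 .0155 .085;0 0 0 0 0 .0155 .085;0 0 0 0 0 .0155 .085;0 0 0 0 0 .0155 .085' 40
python3 -m creep '0 0 0 0 0 0 .05;0 0 0 0 0 0 .05;0 0 0 0 0 0 .05;0 0 0 0 0 0 .05;0 0 0 0 0 0 .05;0 0 0 0 0 0 .05' 40
```

```text
time_s: 9.27
tool_pos: [0.476, -0.0804, 0.0103]
tcp_rot: [[1.0, 0.021, 0.001], [0.021, -1.0, -0.0], [0.001, 0.0, -1.0]]
wrist_force: [-0.9, -0.3, -0.2]
opening: 0.0847
grip_force: 0.0
time_s: 9.77
tool_pos: [0.4764, -0.0805, 0.0116]
tcp_rot: [[1.0, 0.019, 0.002], [0.019, -1.0, -0.001], [0.002, 0.001, -1.0]]
wrist_force: [-0.3, 1.0, 3.2]
opening: 0.0555
grip_force: 42.7
```

```bash
python3 -m creep '0 0 0 0 0 -.012 .05;0 0 0 0 0 -.025 .05;0 0 0 0 0 -.028 .05;0 0 0 0 0 -.028 .05;0 0 0 0 0 -.028 .05;0 0 0 0 0 -.028 .05;0 0 0 0 0 -.028 .05;0 0 0 0 0 -.028 .05;0 0 0 0 0 -.028 .05;0 0 0 0 0 -.028 .05;0 0 0 0 0 -.028 .05;0 0 0 0 0 -.028 .05'
python3 -m creep '0 0 0 .0102 -.0214 0 .05;0 0 0 .0102 -.0214 0 .05;0 0 0 .0102 -.0214 0 .05;0 0 0 .0102 -.0214 0 .05;0 0 0 .0102 -.0214 0 .05;0 0 0 .0102 -.0214 0 .05;0 0 0 .0102 -.0214 0 .05;0 0 0 .0102 -.0214 0 .05;0 0 0 .0102 -.0214 0 .05;0 0 0 .0102 -.0214 0 .05;0 0 0 .0102 -.0214 0 .05;0 0 0 .0102 -.0214 0 .05'
python3 -m creep '0 0 -7.1 0 0 0 .05;0 0 -7.1 0 0 0 .05;0 0 -7.1 0 0 0 .05;0 0 -7.1 0 0 0 .05;0 0 -7.1 0 0 0 .05;0 0 -7.1 0 0 0 .05;0 0 -7.1 0 0 0 .05;0 0 -7.1 0 0 0 .05;0 0 -7.1 0 0 0 .05;0 0 -7.1 0 0 0 .05;0 0 -7.1 0 0 0 .05;0 0 -7.1 0 0 0 .05'
python3 -m creep '0 0 -7.1 0 0 0 .05;0 0 -7.1 0 0 0 .05;0 0 -7.1 0 0 0 .05;0 0 -7.1 0 0 0 .05;0 0 -7.1 0 0 0 .05;0 0 -7.1 0 0 0 .05;0 0 -7.1 0 0 0 .05;0 0 -7.1 0 0 0 .05;0 0 -7.1 0 0 0 .05;0 0 -7.1 0 0 0 .05;0 0 -7.1 0 0 0 .05;0 0 -7.1 0 0 0 .05'
python3 -m creep '0 0 -7.1 0 0 0 .05;0 0 -3.7 0 0 0 .05;0 -6.4 0 0 0 0 .05;0 -6.4 0 0 0 0 .05;0 -6.4 0 0 0 0 .05;0 -6.4 0 0 0 0 .05;0 -6.4 0 0 0 0 .05;0 0 0 0 0 0 .05;0 0 0 0 0 0 .05'
cat > tgt.py <<'E'
from h import *
np.set_printoptions(precision=4,suppress=True)
t=np.radians(32);ps=np.radians(2.34);h=np.array([np.cos(ps),np.sin(ps),0]);y=np.array([-h[1],h[0],0]);d=h*np.cos(t)+np.array([0,0,np.sin(t)]);n=np.cross(d,y)
E=np.array([.7013,.1827,.234]);L=E-.07*d+.031*n
R=np.stack([-d,y,-n],1) 
R[:,1]=np.cross(R[:,2],R[:,0])
T=L+.0173*(-n);o=get_obs();C=np.array(o['tcp_rot'])
print('TCP',o['tool_pos'],'q',np.round(o['joint_positions'],2),'target',T,'shift in tool',C.T@(T-o['tool_pos']),'rotvec deg',np.degrees(cv2.Rodrigues(C.T@R)[0].ravel()),o['grip_force'])
E
python3 tgt.py
```

```text
time_s: 10.77
tool_pos: [0.4752, -0.08, 0.329]
tcp_rot: [[1.0, 0.019, -0.0], [0.019, -1.0, -0.0], [-0.0, 0.0, -1.0]]
wrist_force: [1.4, 0.7, -1.6]
opening: 0.0548
grip_force: 42.9
time_s: 11.77
tool_pos: [0.5933, 0.1799, 0.3274]
tcp_rot: [[1.0, 0.019, -0.001], [0.019, -1.0, -0.0], [-0.001, 0.0, -1.0]]
wrist_force: [0.8, -0.6, -2.6]
opening: 0.0547
grip_force: 42.9
time_s: 12.77
tool_pos: [0.5929, 0.1787, 0.3274]
tcp_rot: [[0.059, 0.998, -0.001], [0.998, -0.059, -0.0], [-0.0, -0.001, -1.0]]
wrist_force: [0.5, 0.6, -2.1]
opening: 0.0549
grip_force: 42.9
time_s: 13.77
tool_pos: [0.5929, 0.1787, 0.3274]
tcp_rot: [[-0.99, 0.142, -0.001], [0.142, 0.99, -0.0], [0.001, -0.0, -1.0]]
wrist_force: [0.2, -0.4, -0.9]
opening: 0.0545
grip_force: 42.9
time_s: 14.52
tool_pos: [0.5918, 0.1788, 0.3265]
tcp_rot: [[-0.85, -0.04, 0.526], [-0.034, 0.999, 0.021], [-0.526, -0.0, -0.85]]
wrist_force: [1.1, 0.3, -2.1]
opening: 0.0548
grip_force: 43.0
TCP [0.5918 0.1788 0.3265] q [ 0.13 -0.19  1.89 -0.06  0.88 -1.45] target [0.6347 0.18   0.2085] shift in tool [ 0.0256 -0.0005  0.1229] rotvec deg [-0.0422 -0.2461 -0.0428] 43.015835881233215
```

```bash
python3 -m creep '0 -.2 0 .013 0 0 .05;0 0 0 .0126 0 0 .05;0 0 0 0 0 .02 .05;0 0 0 0 0 .02 .05;0 0 0 0 0 .02 .05;0 0 0 0 0 .02 .05;0 0 0 0 0 .016 .05;0 0 0 0 0 .01 .05;0 0 0 0 0 .005 .05;0 0 0 0 0 .005 .05;0 0 0 0 0 .003 .05;0 0 0 0 0 0 .05'; python3 tgt.py
python3 - <<'E'
from h import *
snap('scene','s5');s=cv2.imread('pics/s5.png');cv2.imwrite('pics/c5.png',cv2.resize(s[110:270,340:520],(720,600),interpolation=cv2.INTER_CUBIC))
E
```

```text
time_s: 15.52
tool_pos: [0.6353, 0.1805, 0.2137]
tcp_rot: [[-0.845, -0.039, 0.533], [-0.033, 0.999, 0.021], [-0.533, 0.0, -0.846]]
wrist_force: [-0.7, -0.3, -2.6]
opening: 0.0549
grip_force: 43.1
TCP [0.6353 0.1805 0.2137] q [ 0.12  0.02  1.91 -0.07  0.65 -1.44] target [0.6347 0.18   0.2085] shift in tool [ 0.0033 -0.0004  0.004 ] rotvec deg [-0.042   0.2057 -0.0681] 43.062307834625244
```

View pics/c5.png

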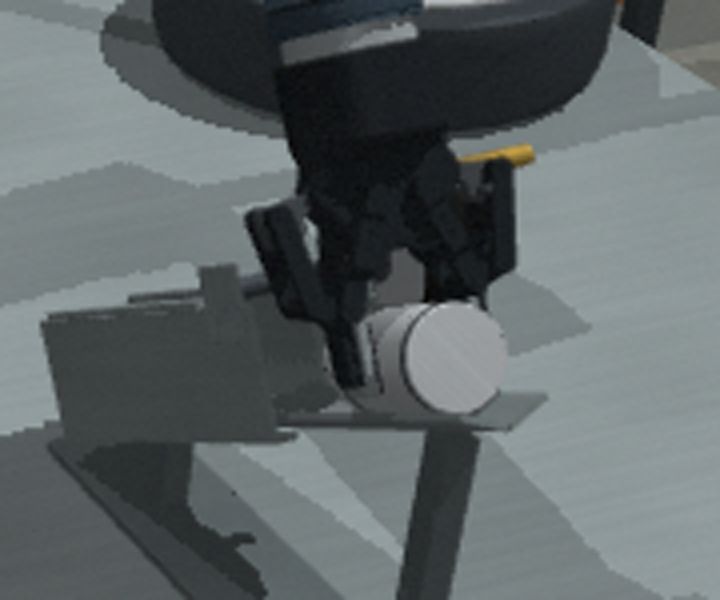

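The can lies in the V of the loading end with its base uphill (crop 455,355). I'll lower it 3 mm and let go.

```bash
python3 -m creep '0 0 0 0 0 .002 .05;0 0 0 0 0 .0015 .05;0 0 0 0 0 0 .05'
python3 -m creep '0 0 0 0 0 0 .085;0 0 0 0 0 0 .085;0 0 0 0 0 0 .085;0 0 0 0 0 0 .085;0 0 0 0 0 0 .085;0 0 0 0 0 -.002 .085;0 0 0 0 0 -.02 .085;0 0 0 0 0 -.03 .085;0 0 0 0 0 -.03 .085;0 0 0 0 0 -.03 .085;0 0 0 0 0 -.02 .085;0 0 0 0 0 0 .085'
python3 - <<'E'
from h import *
snap('scene','s6');snap('top','t6');s=cv2.imread('pics/s6.png');t=cv2.imread('pics/t6.png')
c=np.zeros((560,800,3),np.uint8);c[:,:400]=cv2.resize(s[130:270,350:450],(400,560));c[:,400:]=cv2.resize(t[130:345,100:254],(400,560));cv2.imwrite('pics/c6.png',c)
print(get_obs()['tool_pos'])
E
```

```text
time_s: 15.82
tool_pos: [0.6368, 0.1806, 0.2125]
tcp_rot: [[-0.845, -0.04, 0.533], [-0.034, 0.999, 0.021], [-0.533, -0.001, -0.846]]
wrist_force: [-10.2, -2.2, 7.1]
opening: 0.0549
grip_force: 44.2
time_s: 16.82
tool_pos: [0.5672, 0.1782, 0.3283]
tcp_rot: [[-0.84, -0.04, 0.54], [-0.033, 0.999, 0.022], [-0.541, 0.001, -0.841]]
wrist_force: [-0.0, -0.5, 1.1]
opening: 0.0849
grip_force: 0.0
[0.56667098 0.17777474 0.32281002]
```

View pics/c6.png

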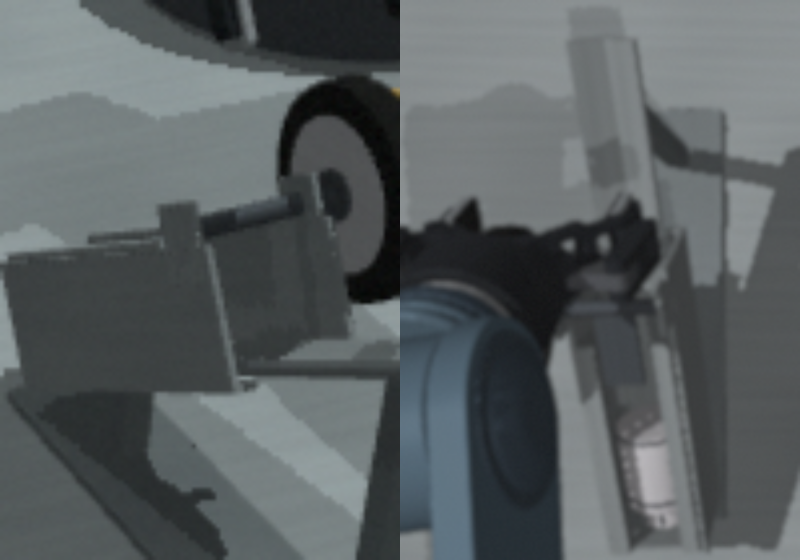

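The first can is through the open gate and at the low end (top crop 655,475), and the wheel has not moved. On to the second can.

```bash
python3 -m creep '0 6.4 0 0 0 0 .085;0 6.4 0 0 0 0 .085;0 6.4 0 0 0 0 .085;0 6.4 0 0 0 0 .085;0 6.4 0 0 0 0 .085'
python3 -m creep '0 0 0 0 -.0392 0 .085;0 0 0 0 -.0392 0 .085;0 0 0 0 -.0392 0 .085;0 0 0 0 -.0392 0 .085;0 0 0 0 -.0392 0 .085;0 0 0 0 -.0392 0 .085;0 0 0 0 -.0392 0 .085;0 0 0 0 -.0392 0 .085;0 0 0 0 -.0392 0 .085;0 0 0 0 -.0392 0 .085;0 0 0 0 -.0392 0 .085;0 0 0 0 -.0392 0 .085'
python3 -m creep '0 0 7.1 0 0 .0055 .085;0 0 7.1 0 0 .0055 .085;0 0 7.1 0 0 .0055 .085;0 0 7.1 0 0 .0055 .085;0 0 7.1 0 0 .0055 .085;0 0 7.1 0 0 .0055 .085;0 0 7.1 0 0 .0055 .085;0 0 7.1 0 0 .0055 .085;0 0 7.1 0 0 .0055 .085;0 0 7.1 0 0 .0055 .085;0 0 7.1 0 0 .0055 .085;0 0 7.1 0 0 .0055 .085'
python3 -m creep '0 0 7.1 0 0 .0055 .085;0 0 7.1 0 0 .0055 .085;0 0 7.1 0 0 .0055 .085;0 0 7.1 0 0 .0055 .085;0 0 7.1 0 0 .0055 .085;0 0 7.1 0 0 .0055 .085;0 0 7.1 0 0 .0055 .085;0 0 7.1 0 0 .0055 .085;0 0 7.1 0 0 .0055 .085;0 0 7.1 0 0 .0055 .085;0 0 7.1 0 0 .0055 .085;0 0 0 0 0 0 .085'
python3 look.py w7 .5865 -.2927
```

```text
time_s: 17.33
tool_pos: [0.5666, 0.1775, 0.3204]
tcp_rot: [[-0.999, -0.039, -0.004], [-0.039, 0.999, -0.0], [0.004, -0.0, -1.0]]
wrist_force: [0.5, -0.1, 0.3]
opening: 0.0852
grip_force: 0.0
time_s: 18.33
tool_pos: [0.5846, -0.2944, 0.319]
tcp_rot: [[-0.999, -0.039, 0.0], [-0.039, 0.999, 0.003], [-0.0, 0.003, -1.0]]
wrist_force: [0.2, -0.1, 0.7]
opening: 0.0848
grip_force: 0.0
time_s: 19.33
tool_pos: [0.5848, -0.2922, 0.2526]
tcp_rot: [[-0.116, 0.993, -0.0], [0.993, 0.116, 0.003], [0.003, 0.0, -1.0]]
wrist_force: [0.2, 0.3, 0.7]
opening: 0.0849
grip_force: 0.0
time_s: 20.33
tool_pos: [0.5842, -0.2916, 0.1912]
tcp_rot: [[0.946, 0.323, -0.002], [0.323, -0.946, 0.004], [-0.0, -0.004, -1.0]]
wrist_force: [0.4, 1.4, -0.1]
opening: 0.0853
grip_force: 0.0
[ 0.5842 -0.2916  0.1912] [-0.64  0.29  1.58  0.    1.28  0.6 ]
6852 0.056635564038194586
wide ctr [ 0.5865 -0.2924  0.0525] yaw 15.924256143672686 ext [-0.0352  0.033 ] all ext [-0.0347  0.0532] lat [-0.0264  0.0268]
origin est [ 0.5862 -0.2924] tool y heading -71.17212007339214 delta tool [ 0.0017  0.0015 -0.    ]
```

```bash
python3 -m creep '0 0 2.9 .0017 .0015 .015 .085;0 0 0 0 0 .015 .085;0 0 0 0 0 .015 .085;0 0 0 0 0 .015 .085;0 0 0 0 0 .015 .085;0 0 0 0 0 .015 .085;0 0 0 0 0 .015 .085;0 0 0 0 0 .015 .085;0 0 0 0 0 .015 .085;0 0 0 0 0 .015 .085;0 0 0 0 0 .015 .085;0 0 0 0 0 .0155 .085' 40
python3 -m creep '0 0 0 0 0 0 .05;0 0 0 0 0 0 .05;0 0 0 0 0 0 .05;0 0 0 0 0 0 .05;0 0 0 0 0 0 .05;0 0 0 0 0 0 .05' 40
python3 -m creep '0 0 0 0 0 -.012 .05;0 0 0 0 0 -.025 .05;0 0 0 0 0 -.028 .05;0 0 0 0 0 -.028 .05;0 0 0 0 0 -.028 .05;0 0 0 0 0 -.028 .05;0 0 0 0 0 -.028 .05;0 0 0 0 0 -.028 .05;0 0 0 0 0 -.028 .05;0 0 0 0 0 -.028 .05;0 0 0 0 0 -.028 .05;0 0 0 0 0 -.028 .05'
```

```text
time_s: 21.38
tool_pos: [0.5883, -0.2932, 0.0137]
tcp_rot: [[0.961, 0.277, 0.004], [0.277, -0.961, 0.0], [0.004, 0.001, -1.0]]
wrist_force: [-0.1, -0.1, 0.2]
opening: 0.085
grip_force: 0.0
time_s: 21.88
tool_pos: [0.5885, -0.2933, 0.0157]
tcp_rot: [[0.961, 0.277, 0.004], [0.277, -0.961, -0.0], [0.004, 0.002, -1.0]]
wrist_force: [0.0, 0.2, -1.8]
opening: 0.0546
grip_force: 42.4
time_s: 22.88
tool_pos: [0.5868, -0.2928, 0.3347]
tcp_rot: [[0.961, 0.277, 0.004], [0.277, -0.961, -0.0], [0.004, 0.002, -1.0]]
wrist_force: [1.4, -0.5, -1.8]
opening: 0.0548
grip_force: 42.7
```

```bash
python3 -m creep '0 0 0 .0111 -.0377 0 .05;0 0 0 .0111 -.0377 0 .05;0 0 0 .0111 -.0377 0 .05;0 0 0 .0111 -.0377 0 .05;0 0 0 .0111 -.0377 0 .05;0 0 0 .0111 -.0377 0 .05;0 0 0 .0111 -.0377 0 .05;0 0 0 .0111 -.0377 0 .05;0 0 0 .0111 -.0377 0 .05;0 0 0 .0111 -.0377 0 .05;0 0 0 .0111 -.0377 0 .05;0 0 0 .0111 -.0377 0 .05'
python3 -m creep '0 0 -7.1 0 0 0 .05;0 0 -7.1 0 0 0 .05;0 0 -7.1 0 0 0 .05;0 0 -7.1 0 0 0 .05;0 0 -7.1 0 0 0 .05;0 0 -7.1 0 0 0 .05;0 0 -7.1 0 0 0 .05;0 0 -7.1 0 0 0 .05;0 0 -7.1 0 0 0 .05;0 0 -7.1 0 0 0 .05;0 0 -7.1 0 0 0 .05;0 0 -7.1 0 0 0 .05'
python3 -m creep '0 0 -7.1 0 0 0 .05;0 0 -7.1 0 0 0 .05;0 0 -7.1 0 0 0 .05;0 0 -7.1 0 0 0 .05;0 0 -7.1 0 0 0 .05;0 0 -7.1 0 0 0 .05;0 0 -7.1 0 0 0 .05;0 0 -7.1 0 0 0 .05;0 0 -7.1 0 0 0 .05;0 0 -7.1 0 0 0 .05;0 0 -7.1 0 0 0 .05;0 0 -2.9 0 0 0 .05'
python3 -m creep '0 -6.4 0 0 0 0 .05;0 -6.4 0 0 0 0 .05;0 -6.4 0 0 0 0 .05;0 -6.4 0 0 0 0 .05;0 -6.4 0 0 0 0 .05;0 0 0 0 0 0 .05;0 0 0 0 0 0 .05'
sed -i 's/\.0173/.0132/' tgt.py; python3 tgt.py
```

```text
time_s: 23.88
tool_pos: [0.5893, 0.1804, 0.3334]
tcp_rot: [[0.961, 0.277, 0.005], [0.277, -0.961, 0.0], [0.005, 0.001, -1.0]]
wrist_force: [0.7, -0.0, -2.1]
opening: 0.0547
grip_force: 42.8
time_s: 24.88
tool_pos: [0.5896, 0.1784, 0.3332]
tcp_rot: [[-0.201, 0.98, 0.004], [0.98, 0.201, 0.0], [-0.001, 0.004, -1.0]]
wrist_force: [0.3, 0.1, -2.0]
opening: 0.0546
grip_force: 43.0
time_s: 25.88
tool_pos: [0.5897, 0.1784, 0.3332]
tcp_rot: [[-0.999, -0.044, 0.004], [-0.044, 0.999, 0.0], [-0.004, 0.0, -1.0]]
wrist_force: [0.1, 0.2, -1.7]
opening: 0.0547
grip_force: 43.0
time_s: 26.47
tool_pos: [0.5886, 0.1784, 0.332]
tcp_rot: [[-0.847, -0.04, 0.53], [-0.034, 0.999, 0.021], [-0.53, -0.0, -0.848]]
wrist_force: [0.5, -0.3, -0.7]
opening: 0.0549
grip_force: 43.1
TCP [0.5886 0.1784 0.332 ] q [ 0.13 -0.2   1.9  -0.06  0.89 -1.45] target [0.6326 0.1799 0.212 ] shift in tool [ 0.0264 -0.0003  0.1251] rotvec deg [-0.0363  0.0239 -0.0525] 43.084073066711426
```

```bash
python3 -m creep '0 0 0 .013 0 0 .05;0 0 0 .0134 0 0 .05;0 0 0 0 0 .02 .05;0 0 0 0 0 .02 .05;0 0 0 0 0 .02 .05;0 0 0 0 0 .02 .05;0 0 0 0 0 .016 .05;0 0 0 0 0 .012 .05;0 0 0 0 0 .007 .05;0 0 0 0 0 .005 .05;0 0 0 0 0 .003 .05;0 0 0 0 0 0 .05'; python3 tgt.py
python3 -m creep '0 0 0 0 0 0 .085;0 0 0 0 0 0 .085;0 0 0 0 0 0 .085;0 0 0 0 0 0 .085;0 0 0 0 0 0 .085;0 0 0 0 0 -.002 .085;0 0 0 0 0 -.02 .085;0 0 0 0 0 -.03 .085;0 0 0 0 0 -.03 .085;0 0 0 0 0 -.03 .085;0 0 0 0 0 -.02 .085;0 0 0 0 0 0 .085'
python3 -m creep '0 0 0 0 -.035 -.01 .085;0 0 0 0 -.035 -.01 .085;0 0 0 0 -.035 -.01 .085;0 0 0 0 -.035 0 .085;0 0 0 0 -.035 0 .085;0 0 0 0 -.035 0 .085;0 0 0 0 -.035 0 .085;0 0 0 0 -.035 0 .085;0 0 0 0 -.035 0 .085;0 0 0 0 -.035 0 .085;0 0 0 0 0 0 .085;0 0 0 0 0 0 .085'
python3 - <<'E'
from h import *
snap('scene','s8');snap('top','t8');s=cv2.imread('pics/s8.png');t=cv2.imread('pics/t8.png')
c=np.zeros((600,800,3),np.uint8);c[:,:370]=cv2.resize(t[130:345,100:232],(370,600),interpolation=cv2.INTER_CUBIC);c[:322,370:]=cv2.resize(s,(430,322));c[322:600,370:]=cv2.resize(t,(430,278));cv2.imwrite('pics/c8.png',c)
E
```

```text
time_s: 27.47
tool_pos: [0.6341, 0.1802, 0.2155]
tcp_rot: [[-0.845, -0.039, 0.533], [-0.033, 0.999, 0.021], [-0.533, 0.0, -0.846]]
wrist_force: [-0.0, 0.7, -1.6]
opening: 0.0547
grip_force: 43.2
TCP [0.6341 0.1802 0.2155] q [ 0.12  0.02  1.91 -0.07  0.65 -1.44] target [0.6326 0.1799 0.212 ] shift in tool [ 0.0032 -0.0002  0.0022] rotvec deg [-0.0409  0.2391 -0.0824] 43.207247257232666
time_s: 28.47
tool_pos: [0.5635, 0.1779, 0.3321]
tcp_rot: [[-0.84, -0.04, 0.54], [-0.033, 0.999, 0.023], [-0.541, 0.001, -0.841]]
wrist_force: [0.2, -0.6, 1.2]
opening: 0.0851
grip_force: 0.0
time_s: 29.47
tool_pos: [0.5604, -0.1749, 0.3495]
tcp_rot: [[-0.847, -0.036, 0.531], [-0.03, 0.999, 0.021], [-0.531, 0.002, -0.847]]
wrist_force: [-0.4, -0.7, -0.3]
opening: 0.0848
grip_force: 0.0
```

View pics/c8.png

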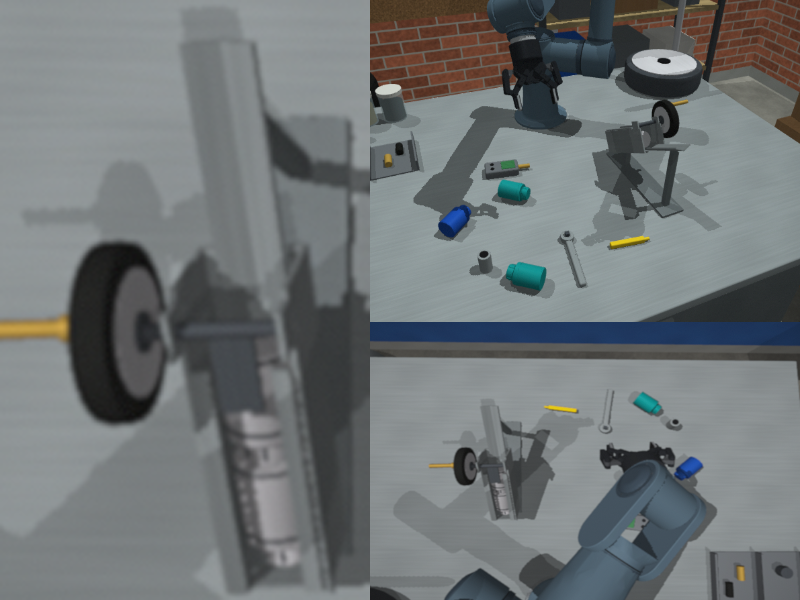

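Both cans are in the lane in line (crop 275,500 and 260,440), the stem still level with the axle in the top view, bystanders untouched. One quick numeric check of the rest positions and the stem.

```bash
python3 - <<'E'
from h import *
np.set_printoptions(precision=4,suppress=True)
t=np.radians(32);ps=np.radians(2.34);h=np.array([np.cos(ps),np.sin(ps),0]);y=np.array([-h[1],h[0],0]);d=h*np.cos(t)+np.array([0,0,np.sin(t)]);n=np.cross(d,y)
O=np.array([.7013,.1827,.234])-.385*d
P=cloud('top',np.load('pics/t8.npy'));q=P-O;s,l,k=q@d,q@y,q@n
im=cv2.imread('pics/t8.png')
for a in np.arange(-.01,.22,.01):
    m=(abs(s-a)<.005)&(abs(l)<.018)&(k>0)&(k<.09); print(round(a,3),m.sum(),np.percentile(k[m],[10,50,90]) if m.sum()>3 else '')
b=(im[...,2]>140)&(im[...,0]<90)&(l>.07)&(l<.17)&(k>.05);w=P[b]-(O+.215*d+.08*n);print(b.sum(),np.median(w@h),np.median(w[:,2]))
E
```

```text
-0.01 6 [0.0697 0.0705 0.0708]
0.0 178 [0.0464 0.0581 0.0711]
0.01 34 [0.0456 0.0477 0.0511]
0.02 33 [0.0539 0.0562 0.0587]
0.03 64 [0.0547 0.057  0.0595]
0.04 62 [0.0549 0.0572 0.0588]
0.05 66 [0.0543 0.0566 0.0591]
0.06 59 [0.0544 0.0567 0.0586]
0.07 63 [0.0542 0.0571 0.0591]
0.08 64 [0.0547 0.0573 0.0592]
0.09 103 [0.0456 0.0501 0.0572]
0.1 45 [0.0448 0.0478 0.0515]
0.11 39 [0.0542 0.0573 0.0593]
0.12 74 [0.0542 0.0572 0.0598]
0.13 73 [0.0543 0.057  0.0589]
0.14 24 [0.0548 0.0565 0.059 ]
0.15 51 [0.055  0.0805 0.0825]
0.16 89 [0.0553 0.0818 0.0829]
0.17 99 [0.0544 0.0814 0.0833]
0.18 154 [0.0279 0.0692 0.0833]
0.19 146 [0.0018 0.0807 0.0836]
0.2 158 [0.0013 0.0091 0.0831]
0.21 152 [0.0019 0.0105 0.0863]
207 -0.002920546046031194 0.050266603931208964
```

```bash
python3 -c "
from workcell import *
print(hand_in())"
```

```text
the job is handed in; nothing more can be done
None
```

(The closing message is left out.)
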